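# Free the tight portion stop of a cheese wire cutter and hold it clear

### The arm

A 7-joint arm with a two-finger parallel gripper is mounted at the origin on the work surface. World frame = base frame: x ahead of the robot, y to its left, z up, the work surface at z = 0. Lengths are in m, angles in rad, forces in N, time in s.
With the tool pointing down it reaches from about 0.4 to 0.85 m from the base axis. Payload 4.5 kg.
Tool frame: the origin (TCP) lies midway between the tips of the shut fingers; the grasp point (between the pads) lies behind it (r.grip_point_offset is the z of the grasp point in the tool frame, in m); z points along the fingers, y is the line along which they close (so a half turn about z gives the same grasp; the last joint's range is limited). The gripper opens to 88 mm and grips with 3 to 60 N. Pads are 18 mm wide; open, the fingers measure 123 mm over their backs; the gripper's body (75 mm by 187 mm) begins 45 mm behind the grasp point.
Start: joints at [-1.135, 0.689, -0.195, 1.565, 0.157, 0.902, -0.215], TCP at [0.244, 0.575, 0.239] pointing down, gripper open.
Joint ranges: [-3.01, 3.01], [-0.46, 2.08], [-1.47, 1.51], [0.13, 2.56], [-1, 4.14], [0.04, 2.09], [-2.66, 2.66]. Speed limits (rad/s): [2.57, 2.57, 3.14, 3.14, 3.14, 3.14, 3.14].

### API

Orientations are given as a unit quaternion [x, y, z, w].
In Python, from plant import r, optics, workorder gives the robot as it stands.
- The arm moves only by the shell command python3 -m creep 'ROWS' [FORCE]. ROWS is JSON, a list of rows, each an object of numbers: "grip": the gripper command: -1 is shut, 1 is fully open, values between are in proportion; "tx", "ty", "tz": the shift along the tool's x, y, z in cm; "spin": the turn about the tool's z in degrees. In form: [{"grip": .., "tx": .., "ty": .., "tz": .., "spin": ..}, ...]. A call has 1 to 8 rows; each row shifts and turns the commanded pose from where the row before left it, along the tool's axes as they then stand; what a row does not reach is not made up. A row lasts 1/12 s, in which the tool goes at most 41.7 mm and 7.16 degrees, less where a joint would pass 70% of its speed; a pose out of reach is approached as far as the arm can. A call with a gripper value outside its range is refused whole. The fingers move at their own pace and stop on an object; FORCE is the grip in N (left out, the last holds). Time passes only in rows, so rows that do not move let the fingers close. It gives the time, the measured TCP pose, the force, the opening and the grip force at its end, in the units of the state.
- r.get_state(): the state, without advancing time (a new reading comes with each control period).
- optics.snapshot(name): name is "scene" or "top" or "wrist"; returns (picture, depth): 400x640x3 uint8, red, green, blue; 400x640 float32, m along the optical axis (not along the pixel's ray), 0 where there is no reading.
- optics.get_calibration(name): a dict with "fx", "fy", "cx", "cy" (pixels), "extrinsics" (4x4, takes a point from world to camera coordinates). Camera axes: x right, y down, z forward; pixel columns grow to the right and rows downward; lengths in m; the calibration is good to about 2 mm. The wrist camera is an equidistant fisheye: a pixel r from the principal point sees the ray r / f radians off the axis. A picture is of the moment at which its call begins: read the wrist's pose just before it. get_calibration takes no time and is no camera call; for the wrist camera it gives the pose at the moment of the call.
- workorder.finish_job(): hands the job in; it is judged then, once.
The state is a dict: "clock": time; "q": joint angles; "qd": joint speeds; "joint_torque": joint torques, N m; "tool_pos": TCP position; "eef_rot": TCP orientation; "contact_force": force on the tool from outside, world axes, zero at the start; "moment": the same for the moment, N m; "opening": opening from 0.0 (shut) to 1.0 (fully open); "finger_force": force on a finger pad.
Only numpy, scipy, OpenCV 4.12 (cv2) and the standard library are available. Lean on these libraries where they do the work, as an engineer would, in place of code of your own. Each camera call takes 0.05 s, during which the arm holds its last target. There are 200 camera calls.

### The job

The portion stop of the cheese wire cutter has to come out so that its channel can be wiped: draw the lock pin out sideways, lay it in the open notch in the channel's cheeks and let go of it. The stop sits too tight to pull straight out - the whole cutter would come up with it - so take it by its rib and rock it end to end, back and forth several times and a little higher with each swing, until it frees, with the cutter staying put on the counter and the other things left alone. Finish while still holding the stop level in the gripper, just clear above its channel (a finger's breadth or two); do not put it down or let go.

Things in the scene. Friction and masses are not known exactly. Their poses are not given: they have to be found in the camera images.
- cutter: Loose countertop cheese wire cutter, 1.65 kg: white plastic board 300 x 240 x 15 mm (x by y by z) on four rubber feet, board top 30 mm above the counter. Origin: on the counter under the board's centre; x runs along the wire and the stop's channel, y towards the side where the pin's grip sticks out, z up. On it stand the stop's steel channel and the wire bow.
- bow (a point): Middle of the top rod of the lowered wire bow, fixed to the cutter at (0, -85, 132) mm in its frame: a rod frame 11 mm thick along the cutter's x, up to 138 mm above the counter; its black handle reaches to x = -224 mm, 96 mm above the counter.
- seat (a point): Middle of the channel's floor, where the stop's underside sits, at (0, +10, 33) mm in the cutter's frame. The channel runs along x: two upright steel cheeks 3.5 mm thick, inner faces 23.6 mm apart, tops 43 mm above this point (76 above the counter), end walls 60 mm from here either way. Beyond the wall at -x the cheeks go on to x = -119 mm and carry the parking notch.
- notch (a point): Parking notch, at (-95, +10, 64) mm in the cutter's frame: a U-notch open at the top in both cheeks, 13 mm wide, mouth flared to 27 mm at the cheek tops (12 mm above this point). This point is where the pin's origin lies when parked: shank across both cheeks along the cutter's y, resting on the notch bottoms, grip outside the cheek on the +y side.
- pin: Lock pin, 43 g, level along its own y axis (parallel to the cutter's y when home): steel shank 10 mm thick from y = -36 to +16.5 mm, then a black round grip 16 mm thick to y = +62 mm. Origin: on its axis, midway between the cheeks when home or parked. Balances near its origin.
- bore (a point): Middle of the pin's bore, at (0, +10, 65) mm in the cutter's frame: 12 mm holes in both cheeks and a 14 mm hole through the stop. At the start the pin is home in it, its axis about 1 mm below this point, its grip at or within 4 mm of the cheek. It slides freely along +y and leaves the cheeks after 55 mm; while it is in, the stop cannot come up.
- pin_grip (a point): On the pin's axis at its y = +44 mm: where to pinch the grip from above, fingers closing along the pin's x.
- stop: Portion stop: upright aluminium locating block 116 x 20 x 50 mm (x by y by z), about 0.38 kg, with a gripping rib 60 x 16 x 24 mm on its top middle. Origin: centre of its underside; axes parallel to the cutter's when seated. Its ends have 2.5 mm play to the end walls; spring buttons in the cheeks (x = +-36 and +-50 mm, 19 mm above the seat) squeeze its sides: each end resists with about 17 N.
- rib (a point): Middle of the stop's rib, 62 mm above its underside; pinch it from above, fingers closing along the stop's y, firmly (about 100 N). A straight pull (34 N) lifts the cutter. Swung about its underside's middle 5 or 6 degrees to one end, then to the other, 3 mm higher each swing, it climbs out in some eight swings; the buttons let go when both ends are over 20 mm up, then it lifts freely.
- knife: Bystander: cheese knife with a black handle, 300 mm long, lying on the counter beside the cutter on its +y side, along x. Origin under its middle.
- slab: Bystander: cut of cheese, 70 x 60 x 45 mm, standing on the cutter's board in its far +y corner. Origin: centre of its underside.
- brush: Bystander: hand brush lying on the counter beside the cutter on its -y side, along x. Origin under its middle.
- tomme: Bystander: small grey-rind cheese wheel, 150 mm across, 55 mm high, off to the right.
- honey: Bystander: amber jar, 68 mm across, 95 mm high, off to the left.
- vacblock: Bystander: yellow cheese block, 140 x 90 x 60 mm, off to the right.
- bowl: Bystander: steel bowl, 140 mm across, 50 mm high, off to the left.
Things that resemble listed ones, but are neither listed nor needed, are in the scene too. Several things have the shape of the stop; the one meant has the colours described above.

How it is judged:
On the way, in this order (a step that is already met when the one before it is completed fails the run):
1. the pin lies parked in the notch, across both cheeks, released and at rest (x of pin in the frame of notch between -0.006 and 0.006 m and y of pin in the frame of notch between -0.012 and 0.012 m and z of pin in the frame of notch between -0.005 and 0.004 m and angle between the y axis of pin and the y axis of cutter, either way round below 0.15 rad and linear speed of pin below 0.02 m/s and contact force between the fingers and pin below 0.2 N), for 0.2 s.
2. still in its channel, the stop is tipped by 2 degrees or more towards the handle end (cutter's -x) (angle between the z axis of stop and the z axis of cutter, either way round above 0.035 rad and x of bow in the frame of stop above 0 m and z of stop in the frame of seat below 0.03 m).
3. after that, still in its channel, it is tipped by 2 degrees or more towards the far end (+x) (angle between the z axis of stop and the z axis of cutter, either way round above 0.035 rad and x of bow in the frame of stop below 0 m and z of stop in the frame of seat below 0.03 m).
At the end, for the whole second after the job is handed in: Stop still gripped, at rest, level within 7 degrees, within 25 mm of over its seat, underside 47 to 88 mm above the seat (4 to 45 above the cheeks), touching only the fingers; pin still in the notch (within 6 mm along, 12 across, 9 degrees), not touched; cutter flat on the counter (z of stop in the frame of seat between 0.047 and 0.088 m and horizontal distance between stop and seat below 0.025 m and angle between stop's own z axis and vertical below 0.12 rad and linear speed of stop below 0.03 m/s and contact force between the fingers and stop above 2 N and contact force between stop and cutter below 0.3 N and contact force between stop and slab below 0.3 N and contact force between cutter and the arm below 0.5 N and contact force between the fingers and cutter below 0.5 N and contact force between the fingers and pin below 0.2 N and linear speed of cutter below 0.01 m/s and height (world z) of cutter below 0.006 m and angle between cutter's own z axis and vertical below 0.02 rad and x of pin in the frame of notch between -0.006 and 0.006 m and y of pin in the frame of notch between -0.012 and 0.012 m and z of pin in the frame of notch between -0.005 and 0.004 m and angle between the y axis of pin and the y axis of cutter, either way round below 0.15 rad); the arm keeps its last pose, push and grip.
It fails at once if the cutter is lifted, tipped or shoved: 12 mm up, 4 degrees over, or 25 mm from its place (height (world z) of cutter above 0.012 m or angle between cutter's own z axis and vertical above 0.07 rad or distance of cutter from where it was at the start of the episode above 0.025 m).
It fails at once if a bystander is moved by more than 30 mm (distance of any of knife, slab, brush, tomme, honey, vacblock, bowl from where it was at the start of the episode above 0.03 m).
It also fails if it takes over 64 s, if anything falls off the work surface, if the arm or the gripper's body presses on something with over 40 N, if the wrist force passes 120 N, or if a joint passes its speed limit or range.

## Working session

There is one attempt and no reset: what is moved stays moved. The work goes in short steps, Python scripts to look and compute and a shell command to move; the robot and the scene stay as the last step left them, time stands still between calls to the robot, and variables do not carry over. Pictures are saved under pics/ and viewed, at most 10 in all, crops included, and the job is handed in when it is done.

```bash
ls; mkdir -p pics; python3 - <<'E'
from plant import r,optics
import cv2,numpy as np
for n in("scene","top"):
    p,d=optics.snapshot(n); cv2.imwrite(f"pics/{n}0.png",p[:,:,::-1]); np.savez(f"pics/{n}0.npz",p=p,d=d)
    c=optics.get_calibration(n); print(n,c["fx"],c["cx"],c["cy"],np.round(c["extrinsics"],3).tolist())
s=r.get_state(); print(s,r.grip_point_offset)
E
```

```text
pics
scene 392.29431134034365 317.9351784126471 203.87689792964073 [[-0.415, 0.91, -0.011, 0.23], [0.767, 0.343, -0.542, -0.36], [-0.489, -0.234, -0.84, 1.572], [0.0, 0.0, 0.0, 1.0]]
top 464.7999743600403 317.8654504284306 194.4587500534055 [[-0.016, -1.0, 0.008, 0.015], [-0.997, 0.016, -0.081, 0.558], [0.08, -0.009, -0.997, 1.354], [0.0, 0.0, 0.0, 1.0]]
{'clock': 0.1, 'q': array([-1.13515499,  0.68991333, -0.19452943,  1.56622503,  0.15732631,
        0.90251363, -0.21511441]), 'qd': array([ 0.00114711, -0.00277155, -0.00167891, -0.00166864,  0.00172172,
        0.00232396, -0.00277645]), 'joint_torque': array([-3.96259231e-03, -5.28507221e+01, -1.27194721e+00, -1.53839743e+01,
       -5.26038988e-02,  1.91854473e-03,  3.97817075e-05]), 'tool_pos': array([0.2442667 , 0.57467492, 0.23798623]), 'eef_rot': array([ 1.99530536e-01,  9.79891255e-01, -8.26569796e-04, -9.89041511e-05]), 'contact_force': array([-0.77484898, -0.51628855,  0.30975425]), 'moment': array([-0.05314857,  0.01464415,  0.04741665]), 'finger_force': 0.0, 'opening': 0.997462612532633} -0.0187
```

View pics/top0.png

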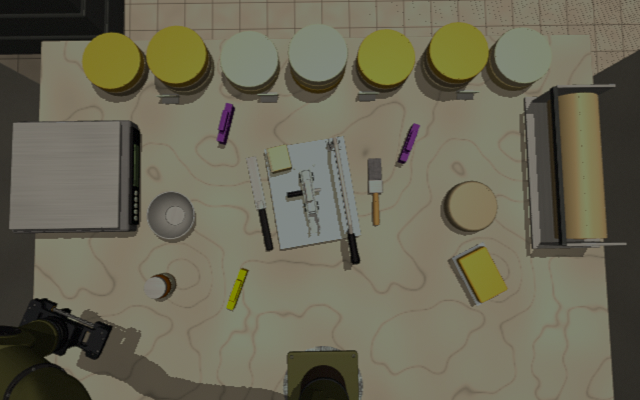

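View pics/scene0.png

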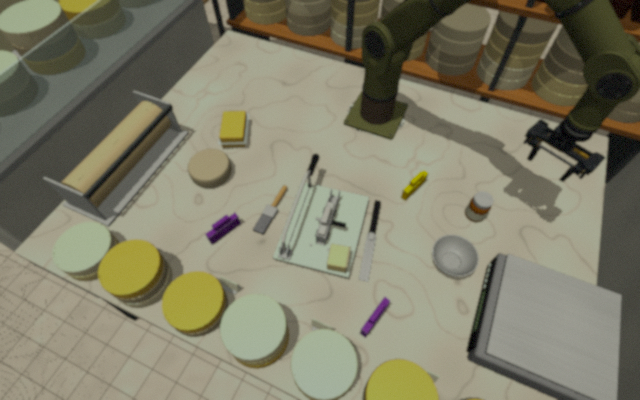

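The cutter is near (310,193) in the top view. Its grip points left (+y world) and its handle points at the robot (352,250). Next I'll measure it.

```bash
cat > h.py <<'E'
import numpy as np,cv2
from plant import r,optics
from scipy.spatial.transform import Rotation as R
def cloud(n,d):
    c=optics.get_calibration(n); v,u=np.indices(d.shape)
    P=np.stack([(u-c["cx"])/c["fx"]*d,(v-c["cy"])/c["fy"]*d,d],-1)
    E=c["extrinsics"]; return (P-E[:3,3])@E[:3,:3]
def onplane(n,uv,z):
    c=optics.get_calibration(n);E=c["extrinsics"]
    uv=np.atleast_2d(uv).astype(float)
    D=np.c_[(uv[:,0]-c["cx"])/c["fx"],(uv[:,1]-c["cy"])/c["fy"],np.ones(len(uv))]@E[:3,:3]
    o=-E[:3,:3].T@E[:3,3]; return o+D*((z-o[2])/D[:,2])[:,None]
E
python3 - <<'E'
from h import *
f=np.load("pics/top0.npz");p,d=f["p"],f["d"];W=cloud("top",d)
win=np.zeros(d.shape,bool);win[125:260,240:365]=1
hsv=cv2.cvtColor(p,cv2.COLOR_RGB2HSV)
m=(win&(W[...,2]>0.02)&(W[...,2]<0.04)).astype(np.uint8)
m=cv2.morphologyEx(m,cv2.MORPH_OPEN,np.ones((5,5)))
n,l,s,c=cv2.connectedComponentsWithStats(m);k=1+np.argmax(s[1:,4]);ys,xs=np.where(l==k)
q=W[ys,xs];print("z med",np.median(q[:,2]))
print("rect",cv2.minAreaRect((q[:,:2]*1000).astype(np.float32)))
print("counter z",np.median(W[260:280,280:300,2]))
for lo,hi in((.06,.085),(.085,.12),(.12,.15)):
    mm=win&(W[...,2]>lo)&(W[...,2]<hi);a=W[mm];print(lo,len(a),cv2.minAreaRect((a[:,:2]*1000).astype(np.float32)))
a=p[125:265,235:370];cv2.imwrite("pics/crop.png",cv2.resize(a[:,:,::-1],None,fx=4.2,fy=4.2,interpolation=cv2.INTER_CUBIC))
E
```

```text
z med 0.030502164769095633
rect ((564.1748657226562, 41.024070739746094), (300.39080810546875, 207.42794799804688), 8.778557777404785)
counter z 0.000578843279332857
0.06 987 ((572.7406005859375, 39.52501678466797), (277.22332763671875, 209.4288330078125), 4.758127212524414)
0.085 424 ((530.1969604492188, -17.781036376953125), (345.3823547363281, 110.51964569091797), 11.445088386535645)
0.12 385 ((576.1524658203125, -59.71598815917969), (268.334228515625, 11.33141040802002), 8.91553020477295)
```

View pics/crop.png

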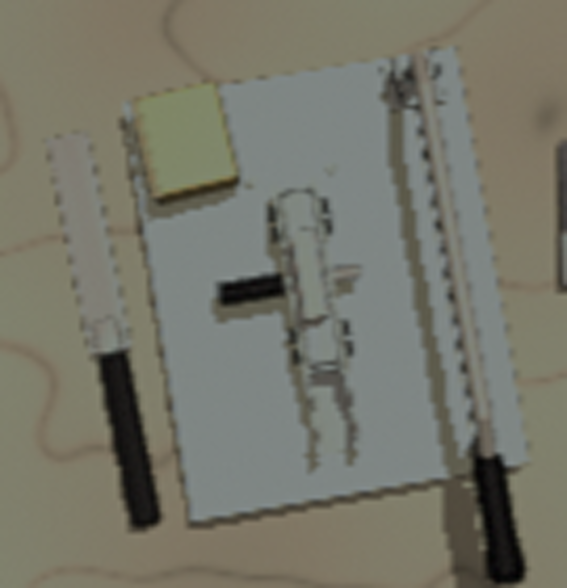

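Crop: the board's corners are near (125,100), (455,48), (525,465) and (190,520). The black grip spans (218–283, 290), the stop runs down x≈310, and the slab sits at the far left. The board and rod give a cutter origin of about (0.566, 0.025) and a yaw of about 8.8°. I'll check the stop, grip and cheeks against that.

```bash
cat >> h.py <<'E'
C0=np.array([.5664,.0248]);YAW=np.radians(8.8)
def cut(P): # world->cutter xy mm
    q=np.array(P)[...,:2]-C0;c,s=np.cos(YAW),np.sin(YAW)
    return np.stack([q[...,0]*c+q[...,1]*s,-q[...,0]*s+q[...,1]*c],-1)*1000
def wor(x,y): c,s=np.cos(YAW),np.sin(YAW);return C0+np.array([x*c-y*s,x*s+y*c])/1000
E
python3 - <<'E'
from h import *
for n in("top","scene"):
    f=np.load(f"pics/{n}0.npz");p,d=f["p"],f["d"];W=cloud(n,d);Q=cut(W);z=W[...,2]*1000
    def st(t,m):
        a=Q[m];print(n,t,len(a), "x",np.percentile(a[:,0],[2,50,98]).round(1),"y",np.percentile(a[:,1],[2,50,98]).round(1),"z",np.percentile(z[m],[5,50,95]).round(1)) if len(a)>3 else print(n,t,len(a))
    near=(abs(Q[...,0])<125)&(abs(Q[...,1]-10)<70)&(d>0)
    st("rib",near&(z>100)&(z<115)&(abs(Q[...,1]-10)<25))
    st("stoptop",near&(z>79)&(z<90)&(abs(Q[...,1]-10)<25))
    dark=p.max(2)<60
    st("grip",near&dark&(z>60)&(z<80))
    st("board",(abs(Q[...,0])<170)&(abs(Q[...,1])<135)&(z>25)&(z<35))
    st("rod",(abs(Q[...,0])<140)&(z>120)&(z<145))
    st("slab",(Q[...,1]>30)&(Q[...,1]<130)&(Q[...,0]>60)&(Q[...,0]<160)&(z>65)&(z<85))
    st("cheek-",near&(Q[...,0]<-66)&(z>50)&(z<80)&(abs(Q[...,1]-10)<20))
E
```

```text
top rib 121 x [-28.5  -1.   28.2] y [ 2.3 10.  17.4] z [103.9 107.7 111.4]
top stoptop 188 x [-84.1 -12.   58. ] y [-4.5  9.7 24.1] z [79.6 83.5 87.9]
top grip 89 x [-14.3  -0.5  74.2] y [27.5 49.9 72.7] z [61.7 70.6 76.2]
top board 5900 x [-144.7  -16.5  141.8] y [-116.2   -9.9  116.1] z [26.4 30.4 34.1]
top rod 2585 x [-134.6   -1.9  135.2] y [-823.4 -721.6  -80.9] z [122.9 136.8 144.4]
top slab 519 x [ 74.  107.7 141.7] y [ 49.2  78.6 107.5] z [70.7 75.3 79.7]
top cheek- 42 x [-118.4  -91.8  -67.5] y [-5.2 21.7 24.9] z [60.4 72.4 78.8]
scene rib 95 x [-25.9   3.2  31.9] y [-0.6  7.6 15. ] z [101.5 106.  109. ]
scene stoptop 115 x [-55.6  30.6  60.3] y [-3.  9. 17.] z [79.5 82.1 87.1]
scene grip 39 x [1.5 6.3 9.8] y [29.4 45.9 66. ] z [64.1 68.3 72.7]
scene board 4332 x [-141.2    9.   149. ] y [-116.5  -13.7  113. ] z [26.1 29.4 33. ]
scene rod 2411 x [-132.7    9.7  133.5] y [-1065.6  -779.2   -84.1] z [124.8 134.4 144.2]
scene slab 457 x [ 78.1 113.4 145.5] y [ 46.5  75.6 104.4] z [70.  73.8 77.4]
scene cheek- 52 x [-116.1 -100.7  -67.7] y [-8.3 18.6 22.1] z [54.  66.8 77.7]
```

```bash
cat >> h.py <<'E'
def delta(x,y,z,along):
    "cm in tool axes and spin deg to bring GRASP point to cutter (x,y,z mm), closing 'along' x or y"
    s=r.get_state();M=R.from_quat(s["eef_rot"]).as_matrix()
    a=YAW+(0 if along=="x" else np.pi/2);t=np.array([np.cos(a),np.sin(a),0])
    sp=np.degrees(np.arctan2(-(t@M[:,0]),t@M[:,1]));sp=(sp+90)%180-90
    T=np.r_[wor(x,y),z/1000];g=s["tool_pos"]+M[:,2]*r.grip_point_offset
    print("t",round(s["clock"],2),"grasp cut",cut(g).round(1),round(g[2]*1000,1),"tilt",np.degrees(np.arccos(-M[2,2])).round(2),"d cm",(M.T@(T-g)*100).round(2),"spin",sp.round(1),"q7",s["q"][6].round(2),"F",s["contact_force"].round(1),"op",round(s["opening"],3),"ff",round(s["finger_force"],1))
    return M
E
python3 - <<'E'
from h import *
print(delta(1,58,150,"x").round(2))
E
```

```text
t 0.1 grasp cut [-234.2  592.7] 256.7 tilt 0.1 d cm [-48.18 -33.02  10.73] spin 58.2 q7 -0.22 F [-0.8 -0.5  0.3] op 0.997 ff 0.0
[[-0.92  0.39 -0.  ]
 [ 0.39  0.92 -0.  ]
 [-0.   -0.   -1.  ]]
```

```bash
python3 -m creep '[{"grip":1,"tx":-3.4,"ty":-2.35},{"grip":1,"tx":-3.4,"ty":-2.35},{"grip":1,"tx":-3.4,"ty":-2.35},{"grip":1,"tx":-3.4,"ty":-2.35},{"grip":1,"tx":-3.4,"ty":-2.35},{"grip":1,"tx":-3.4,"ty":-2.35},{"grip":1,"tx":-3.4,"ty":-2.35},{"grip":1,"tx":-3.4,"ty":-2.35}]' 20
python3 -m creep '[{"grip":1,"tx":-3.4,"ty":-2.35},{"grip":1,"tx":-3.4,"ty":-2.35},{"grip":1,"tx":-3.4,"ty":-2.35},{"grip":1,"tx":-3.4,"ty":-2.35},{"grip":1,"tx":-3.4,"ty":-2.35},{"grip":1,"tx":-3.4,"ty":-2.35},{"grip":0.3,"spin":7},{"grip":0.3,"spin":7}]' 
python3 -m creep '[{"grip":0.3,"spin":7},{"grip":0.3,"spin":7},{"grip":0.3,"spin":7},{"grip":0.3,"spin":7},{"grip":0.3,"spin":7},{"grip":0.3,"spin":7},{"grip":0.3,"spin":2.2},{"grip":0}]' 
python3 -c "
from h import *
delta(1,58,150,'x')"
```

```text
t 0.1 grasp cut [-234.2  592.7] 256.7 tilt 0.1 d cm [-48.18 -33.02  10.73] spin 58.2 q7 -0.22 F [-0.8 -0.5  0.3] op 0.997 ff 0.0$[0]: bad value
$[0]: bad value
$[0]: bad value
```

```bash
python3 -m creep '[{"grip":1,"tx":-3.4,"ty":-2.35,"tz":0,"spin":0},{"grip":1,"tx":-3.4,"ty":-2.35,"tz":0,"spin":0},{"grip":1,"tx":-3.4,"ty":-2.35,"tz":0,"spin":0},{"grip":1,"tx":-3.4,"ty":-2.35,"tz":0,"spin":0},{"grip":1,"tx":-3.4,"ty":-2.35,"tz":0,"spin":0},{"grip":1,"tx":-3.4,"ty":-2.35,"tz":0,"spin":0},{"grip":1,"tx":-3.4,"ty":-2.35,"tz":0,"spin":0},{"grip":1,"tx":-3.4,"ty":-2.35,"tz":0,"spin":0}]' 20
python3 -c "
from h import *
delta(1,58,150,'x')"
```

```text
clock: 0.77
tool_pos: [0.4218, 0.2939, 0.2385]
eef_rot: [0.199, 0.98, -0.0, -0.0]
contact_force: [0.2, -0.2, 0.4]
opening: 0.996
finger_force: 0.0
t 0.77 grasp cut [-101.7  288. ] 257.2 tilt 0.03 d cm [-20.86 -14.13  10.73] spin 58.2 q7 0.28 F [ 0.2 -0.2  0.4] op 0.996 ff 0.0
```

```bash
python3 -m creep '[{"grip":0.3,"tx":-3.4,"ty":-2.3,"tz":0,"spin":0},{"grip":0.3,"tx":-3.4,"ty":-2.3,"tz":0,"spin":0},{"grip":0.3,"tx":-3.4,"ty":-2.3,"tz":0,"spin":0},{"grip":0.3,"tx":-3.4,"ty":-2.3,"tz":0,"spin":0},{"grip":0.3,"tx":-3.4,"ty":-2.3,"tz":0,"spin":0},{"grip":0.3,"tx":-2.6,"ty":-1.8,"tz":0,"spin":0},{"grip":0,"tx":0,"ty":0,"tz":2,"spin":7},{"grip":0,"tx":0,"ty":0,"tz":2,"spin":7}]' >/dev/null
python3 -m creep '[{"grip":0,"tx":0,"ty":0,"tz":2,"spin":7},{"grip":0,"tx":0,"ty":0,"tz":2,"spin":7},{"grip":0,"tx":0,"ty":0,"tz":2,"spin":7},{"grip":0,"tx":0,"ty":0,"tz":0,"spin":7},{"grip":0,"tx":0,"ty":0,"tz":0,"spin":7},{"grip":0,"tx":0,"ty":0,"tz":0,"spin":7},{"grip":0,"tx":0,"ty":0,"tz":0,"spin":2.2},{"grip":0,"tx":0,"ty":0,"tz":0,"spin":0}]' >/dev/null
python3 -c "
from h import *
print(delta(1,58,150,'x').round(2))
p,d=optics.snapshot('wrist');cv2.imwrite('pics/w1.png',p[:,:,::-1])"
```

```text
t 2.1 grasp cut [-5.7 73.9] 157.1 tilt 0.04 d cm [-1.59  0.67  0.71] spin 0.0 q7 -0.04 F [ 1.3 -0.2  0.2] op 0.501 ff 0.0
[[-0.15  0.99 -0.  ]
 [ 0.99  0.15 -0.  ]
 [-0.   -0.   -1.  ]]
```

View pics/w1.png

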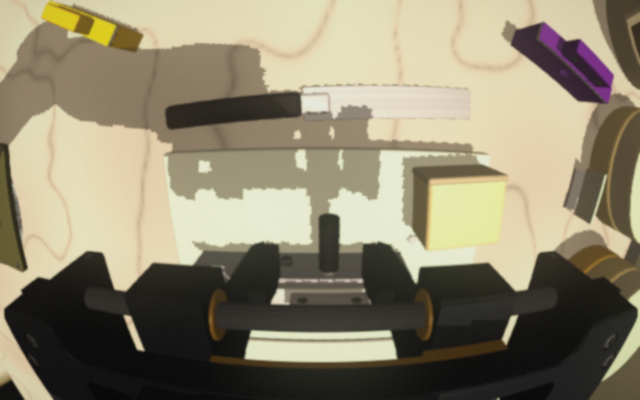

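The wrist view shows the black grip at (329,215–270), about midway between the finger tips at (280) and (365), so it fits the estimate. I'll descend and pinch.

```bash
python3 -m creep '[{"grip":0,"tx":-1.6,"ty":0.6,"tz":0,"spin":0},{"grip":0,"tx":0,"ty":0,"tz":3,"spin":0},{"grip":0,"tx":0,"ty":0,"tz":3,"spin":0},{"grip":0,"tx":0,"ty":0,"tz":2.3,"spin":0},{"grip":0,"tx":0,"ty":0,"tz":1,"spin":0},{"grip":0,"tx":0,"ty":0,"tz":0,"spin":0},{"grip":-0.3,"tx":0,"ty":0,"tz":0,"spin":0},{"grip":-0.4,"tx":0,"ty":0,"tz":0,"spin":0}]' 20
python3 -m creep '[{"grip":-0.7,"tx":0,"ty":0,"tz":0,"spin":0},{"grip":-0.8,"tx":0,"ty":0,"tz":0,"spin":0},{"grip":-1,"tx":0,"ty":0,"tz":0,"spin":0},{"grip":-1,"tx":0,"ty":0,"tz":0,"spin":0}]' 15
python3 -c "
from h import *
delta(1,58,64,'x')"
```

```text
clock: 2.82
tool_pos: [0.559, 0.082, 0.047]
eef_rot: [0.651, 0.759, 0.001, 0.001]
contact_force: [-0.5, -1.2, -0.4]
opening: 0.373
finger_force: 0.0
clock: 3.15
tool_pos: [0.5586, 0.0821, 0.0464]
eef_rot: [0.651, 0.759, 0.001, 0.0]
contact_force: [0.4, 0.3, 1.3]
opening: 0.176
finger_force: 15.0
t 3.15 grasp cut [ 1.  57.8] 65.1 tilt 0.09 d cm [ 0.02 -0.    0.11] spin -0.0 q7 -0.01 F [0.4 0.3 1.3] op 0.176 ff 15.0
```

Opening is 15.5 mm, which matches the 16 mm grip. I'll draw the pin out along tool +x.

```bash
python3 -m creep '[{"grip":-1,"tx":0.5,"ty":0,"tz":0,"spin":0},{"grip":-1,"tx":1,"ty":0,"tz":0,"spin":0},{"grip":-1,"tx":1,"ty":0,"tz":0,"spin":0},{"grip":-1,"tx":1,"ty":0,"tz":0,"spin":0},{"grip":-1,"tx":1,"ty":0,"tz":0,"spin":0},{"grip":-1,"tx":1,"ty":0,"tz":0,"spin":0},{"grip":-1,"tx":1,"ty":0,"tz":0,"spin":0},{"grip":-1,"tx":0,"ty":0,"tz":0,"spin":0}]'
python3 -c "
from h import *
delta(1,58,64,'x')
for n in ('top','scene'):
    p,d=optics.snapshot(n);np.savez(f'pics/{n}1.npz',p=p,d=d)
p,d=optics.snapshot('wrist');cv2.imwrite('pics/w2.png',p[100:400,150:500,::-1])"
```

```text
clock: 3.82
tool_pos: [0.5471, 0.1502, 0.0455]
eef_rot: [0.649, 0.761, 0.001, -0.001]
contact_force: [-0.4, -0.1, -0.1]
opening: 0.173
finger_force: 15.0
t 3.82 grasp cut [1.000e-01 1.268e+02] 64.2 tilt 0.15 d cm [-6.88  0.06  0.  ] spin 0.2 q7 -0.09 F [-0.4 -0.1 -0.1] op 0.173 ff 15.0
```

View pics/w2.png

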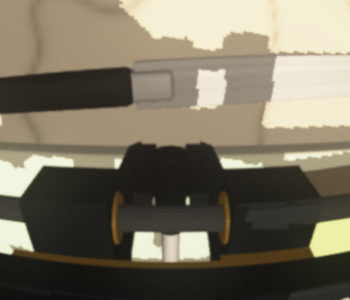

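The pin is held: the shank shows at (170,245) in the crop between the fingers. I'll lift it, go to the notch and come in over it.

```bash
python3 -m creep '[{"grip":-1,"tx":0,"ty":0,"tz":-1.5,"spin":0},{"grip":-1,"tx":0,"ty":0,"tz":-1.5,"spin":0},{"grip":-1,"tx":0,"ty":-2.5,"tz":0,"spin":0},{"grip":-1,"tx":0,"ty":-2.5,"tz":0,"spin":0},{"grip":-1,"tx":0,"ty":-2.5,"tz":0,"spin":0},{"grip":-1,"tx":0,"ty":-2,"tz":0,"spin":0},{"grip":-1,"tx":0,"ty":0,"tz":0,"spin":0},{"grip":-1,"tx":0,"ty":0,"tz":0,"spin":0}]'
python3 -c "
from h import *
delta(-94.2,57.5,95,'x')
p,d=optics.snapshot('wrist')
p,d=optics.snapshot('scene');cv2.imwrite('pics/s2.png',cv2.resize(p[150:280,260:400,::-1],None,fx=4,fy=4))"
```

```text
clock: 4.63
tool_pos: [0.4537, 0.1306, 0.0759]
eef_rot: [0.651, 0.759, -0.0, -0.0]
contact_force: [-0.1, 0.4, -1.2]
opening: 0.169
finger_force: 15.0
t 4.63 grasp cut [-95.2 121.8] 94.6 tilt 0.06 d cm [-6.43  0.11 -0.04] spin -0.1 q7 -0.11 F [-0.1  0.4 -1.2] op 0.169 ff 15.0
```

View pics/s2.png

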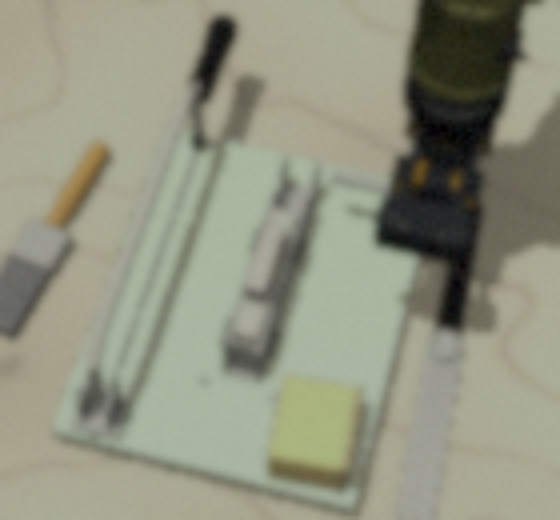

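The pin's shank sticks out at (335–385, 180), level and square to the channel, whose notch is at (290,185). I'll move over it and lower.

```bash
python3 -m creep '[{"grip":-1,"tx":-2,"ty":0.1,"tz":0,"spin":0},{"grip":-1,"tx":-2,"ty":0,"tz":0,"spin":0},{"grip":-1,"tx":-1.5,"ty":0,"tz":0,"spin":0},{"grip":-1,"tx":-0.9,"ty":0,"tz":0,"spin":0},{"grip":-1,"tx":0,"ty":0,"tz":0,"spin":0},{"grip":-1,"tx":0,"ty":0,"tz":1,"spin":0},{"grip":-1,"tx":0,"ty":0,"tz":0.5,"spin":0},{"grip":-1,"tx":0,"ty":0,"tz":0,"spin":0}]'
python3 -c "
from h import *
delta(-94.2,57.5,65,'x')"
```

```text
clock: 5.4
tool_pos: [0.4643, 0.0699, 0.0594]
eef_rot: [0.65, 0.76, -0.0, -0.001]
contact_force: [-0.6, 1.1, -0.0]
opening: 0.174
finger_force: 15.0
t 5.4 grasp cut [-93.9  60.2] 78.1 tilt 0.11 d cm [-0.27 -0.03  1.31] spin 0.1 q7 -0.03 F [-0.6  1.1 -0. ] op 0.174 ff 15.0
```

```bash
python3 -m creep '[{"grip":-1,"tx":-0.2,"ty":0,"tz":0.4,"spin":0},{"grip":-1,"tx":0,"ty":0,"tz":0.4,"spin":0},{"grip":-1,"tx":0,"ty":0,"tz":0.4,"spin":0},{"grip":-1,"tx":0,"ty":0,"tz":0.1,"spin":0},{"grip":-1,"tx":0,"ty":0,"tz":0,"spin":0}]'
python3 -c "
from h import *
delta(-94.2,57.5,65,'x')"
```

```text
clock: 5.82
tool_pos: [0.465, 0.0667, 0.0473]
eef_rot: [0.651, 0.759, -0.0, -0.0]
contact_force: [0.5, -0.4, 0.2]
opening: 0.171
finger_force: 15.0
t 5.82 grasp cut [-93.8  56.9] 66.0 tilt 0.03 d cm [ 0.06 -0.04  0.1 ] spin -0.0 q7 -0.02 F [ 0.5 -0.4  0.2] op 0.171 ff 15.0
```

```bash
python3 -m creep '[{"grip":-1,"tx":0,"ty":0,"tz":0.15,"spin":0},{"grip":-1,"tx":0,"ty":0,"tz":0,"spin":0},{"grip":-0.55,"tx":0,"ty":0,"tz":0,"spin":0},{"grip":-0.4,"tx":0,"ty":0,"tz":0,"spin":0},{"grip":-0.2,"tx":0,"ty":0,"tz":0,"spin":0},{"grip":-0.1,"tx":0,"ty":0,"tz":0,"spin":0},{"grip":0,"tx":0,"ty":0,"tz":0,"spin":0},{"grip":0,"tx":0,"ty":0,"tz":0,"spin":0}]'
python3 -m creep '[{"grip":0,"tx":0,"ty":0,"tz":-1,"spin":0},{"grip":0,"tx":0,"ty":0,"tz":-3,"spin":0},{"grip":0,"tx":0,"ty":0,"tz":-4,"spin":0},{"grip":0,"tx":0,"ty":0,"tz":-4,"spin":0},{"grip":0,"tx":3,"ty":0,"tz":0,"spin":0},{"grip":0,"tx":3.5,"ty":0,"tz":0,"spin":0},{"grip":0,"tx":3.5,"ty":0,"tz":0,"spin":0},{"grip":0,"tx":3.5,"ty":0,"tz":0,"spin":0}]'
python3 - <<'E'
from h import *
delta(0,10,97,'y')
p,d=optics.snapshot('scene');P2,D2=optics.snapshot('top')
cv2.imwrite('pics/c3.png',np.hstack([cv2.resize(p[150:280,260:380,::-1],(480,520)),cv2.resize(P2[150:250,265:335,::-1],(315,450)).__class__(cv2.copyMakeBorder(cv2.resize(P2[150:250,265:335,::-1],(315,450)),0,70,0,0,0).shape,np.uint8,cv2.copyMakeBorder(cv2.resize(P2[150:250,265:335,::-1],(315,450)),0,70,0,0,0)) ]))
W=cloud('top',D2);Q=cut(W);z=W[...,2]*1000
m=(abs(Q[...,0]+95)<20)&(Q[...,1]>24)&(Q[...,1]<85)&(z>45)&(z<90);a=Q[m];print(len(a),np.percentile(a[:,0],[5,50,95]),np.percentile(a[:,1],[3,97]),np.percentile(z[m],[5,50,95]),np.polyfit(a[:,1],a[:,0],1))
E
```

```text
clock: 6.48
tool_pos: [0.4653, 0.0666, 0.0463]
eef_rot: [0.651, 0.759, 0.0, 0.0]
contact_force: [0.1, -0.0, -0.6]
opening: 0.5
finger_force: 0.0
clock: 7.15
tool_pos: [0.4443, 0.2012, 0.1674]
eef_rot: [0.651, 0.759, 0.001, 0.0]
contact_force: [1.0, 0.2, -0.7]
opening: 0.502
finger_force: 0.0
t 7.15 grasp cut [-93.7 193. ] 186.1 tilt 0.08 d cm [-18.3    9.38   8.91] spin 89.9 q7 -0.25 F [ 1.   0.2 -0.7] op 0.502 ff 0.0
99 [-101.61424688  -94.27969774  -86.74764831] [24.96803911 71.11204716] [65.10611446 70.86544381 75.71813823] [ 1.27416335e-02 -9.48282825e+01]
```

View pics/c3.png

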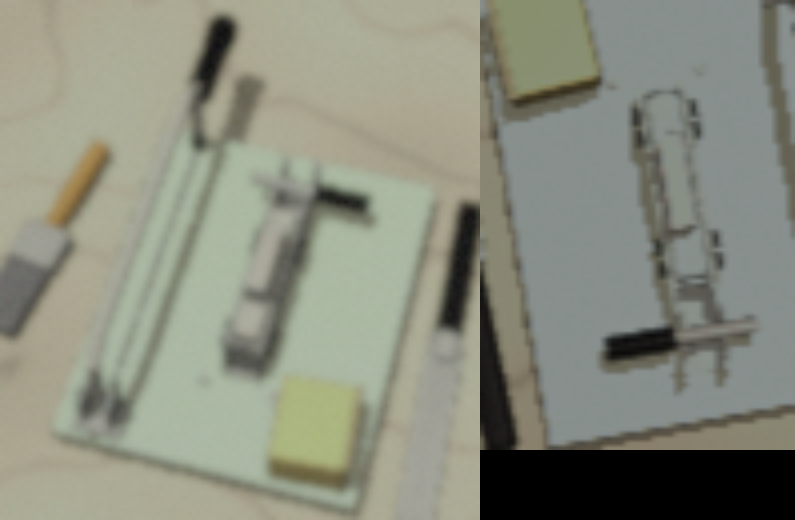

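The pin lies parked across both cheeks: in the right pane the grip is at (605–675,342) and the shank runs to (755,325), with the grip at y 25–71 and x −94.5. 

The rows give no tilt, but rocking needs a turn about the cutter's y. If the tool pointed sideways along −y, "spin" would be that rock. So I'll test in free space whether reaching past the arm's limit tilts the tool, and whether the tilt stays.

```bash
python3 -m creep '[{"grip":0,"tx":0,"ty":0,"tz":-4,"spin":0},{"grip":0,"tx":0,"ty":0,"tz":-4,"spin":0},{"grip":0,"tx":0,"ty":0,"tz":-4,"spin":0},{"grip":0,"tx":0,"ty":0,"tz":-4,"spin":0},{"grip":0,"tx":-4,"ty":-0.6,"tz":0,"spin":0},{"grip":0,"tx":-4,"ty":-0.6,"tz":0,"spin":0},{"grip":0,"tx":-4,"ty":-0.6,"tz":0,"spin":0},{"grip":0,"tx":-4,"ty":-0.6,"tz":0,"spin":0}]'
python3 -m creep '[{"grip":0,"tx":-4,"ty":-0.6,"tz":0,"spin":0},{"grip":0,"tx":-4,"ty":-0.6,"tz":0,"spin":0},{"grip":0,"tx":-4,"ty":-0.6,"tz":0,"spin":0},{"grip":0,"tx":-4,"ty":-0.6,"tz":0,"spin":0},{"grip":0,"tx":-4,"ty":-0.6,"tz":0,"spin":0},{"grip":0,"tx":-4,"ty":-0.6,"tz":0,"spin":0},{"grip":0,"tx":-4,"ty":-0.6,"tz":0,"spin":0},{"grip":0,"tx":-4,"ty":-0.6,"tz":0,"spin":0}]'
python3 -m creep '[{"grip":0,"tx":-3.5,"ty":-2,"tz":0,"spin":0},{"grip":0,"tx":-3.5,"ty":-2,"tz":0,"spin":0},{"grip":0,"tx":-3.5,"ty":-2,"tz":0,"spin":0},{"grip":0,"tx":-3.5,"ty":-2,"tz":0,"spin":0},{"grip":0,"tx":-3.5,"ty":-2,"tz":0,"spin":0},{"grip":0,"tx":-3.5,"ty":-2,"tz":0,"spin":0},{"grip":0,"tx":-3.5,"ty":-2,"tz":0,"spin":0},{"grip":0,"tx":-3.5,"ty":-2,"tz":0,"spin":0}]'
python3 -c "
from h import *
print(delta(0,10,97,'y').round(2),r.get_state()['q'].round(2))"
```

```text
clock: 7.92
tool_pos: [0.4444, 0.0359, 0.327]
eef_rot: [0.651, 0.759, 0.0, 0.0]
contact_force: [1.0, 0.2, -0.3]
opening: 0.496
finger_force: 0.0
clock: 8.58
tool_pos: [0.4452, -0.2876, 0.3267]
eef_rot: [0.651, 0.759, 0.0, -0.0]
contact_force: [0.4, 0.8, 0.8]
opening: 0.502
finger_force: 0.0
clock: 9.25
tool_pos: [0.3291, -0.588, 0.3267]
eef_rot: [0.651, 0.759, 0.0, -0.0]
contact_force: [0.2, -0.8, 0.2]
opening: 0.499
finger_force: 0.0
t 9.25 grasp cut [-328.3 -569.3] 345.4 tilt 0.05 d cm [57.95 32.76 24.88] spin 89.9 q7 1.26 F [ 0.2 -0.8  0.2] op 0.499 ff 0.0
[[-0.15  0.99 -0.  ]
 [ 0.99  0.15  0.  ]
 [ 0.   -0.   -1.  ]] [ 0.89  0.69  0.21  1.29 -0.14  1.18  1.26]
```

```bash
for k in 1; do python3 -m creep '[{"grip":0,"tx":-4,"ty":-0.6,"tz":0,"spin":0},{"grip":0,"tx":-4,"ty":-0.6,"tz":0,"spin":0},{"grip":0,"tx":-4,"ty":-0.6,"tz":0,"spin":0},{"grip":0,"tx":-4,"ty":-0.6,"tz":0,"spin":0},{"grip":0,"tx":-4,"ty":-0.6,"tz":0,"spin":0},{"grip":0,"tx":-4,"ty":-0.6,"tz":0,"spin":0},{"grip":0,"tx":-4,"ty":-0.6,"tz":0,"spin":0},{"grip":0,"tx":-4,"ty":-0.6,"tz":0,"spin":0}]'; done
python3 -c "
from h import *
print(delta(0,10,97,'y').round(2),r.get_state()['q'].round(2))"
```

```text
clock: 9.92
tool_pos: [0.3145, -0.8074, 0.3088]
eef_rot: [0.659, 0.752, -0.001, 0.01]
contact_force: [-0.6, -1.3, -1.5]
opening: 0.501
finger_force: 0.0
t 9.92 grasp cut [-376.5 -783.6] 327.5 tilt 1.1 d cm [80.47 35.71 22.26] spin 88.8 q7 1.34 F [-0.6 -1.3 -1.5] op 0.501 ff 0.0
[[-0.13  0.99  0.01]
 [ 0.99  0.13 -0.01]
 [-0.02  0.01 -1.  ]] [ 1.12  1.22  0.64  0.14 -0.62  1.79  1.34]
```

It reached the limit (q4 at 0.14) with a 1.1° tilt. I'll push further, then back off, to see whether the tilt grows and persists.

```bash
python3 -m creep '[{"grip":0,"tx":-4,"ty":0,"tz":0,"spin":0},{"grip":0,"tx":-4,"ty":0,"tz":0,"spin":0},{"grip":0,"tx":-4,"ty":0,"tz":0,"spin":0},{"grip":0,"tx":-4,"ty":0,"tz":0,"spin":0}]'
python3 -c "
from h import *
print(delta(0,10,97,'y').round(2),r.get_state()['q'].round(2))"
python3 -m creep '[{"grip":0,"tx":4,"ty":0,"tz":0,"spin":0},{"grip":0,"tx":4,"ty":0,"tz":0,"spin":0},{"grip":0,"tx":4,"ty":0,"tz":0,"spin":0},{"grip":0,"tx":4,"ty":0,"tz":0,"spin":0}]'
python3 -c "
from h import *
print(delta(0,10,97,'y').round(2),r.get_state()['q'].round(2))"
```

```text
clock: 10.25
tool_pos: [0.3005, -0.8536, 0.2922]
eef_rot: [0.657, 0.751, -0.026, 0.052]
contact_force: [-0.3, -0.3, 1.1]
opening: 0.499
finger_force: 0.0
t 10.25 grasp cut [-397.7 -825.2] 310.7 tilt 6.67 d cm [86.24 37.55 12.91] spin 88.9 q7 1.4 F [-0.3 -0.3  1.1] op 0.499 ff 0.0
[[-0.13  0.99  0.04]
 [ 0.99  0.13 -0.11]
 [-0.11  0.03 -0.99]] [ 1.15  1.26  0.97  0.14 -0.95  1.68  1.4 ]
clock: 10.58
tool_pos: [0.2965, -0.7765, 0.286]
eef_rot: [0.658, 0.751, -0.024, 0.057]
contact_force: [0.2, -2.2, 1.3]
opening: 0.497
finger_force: 0.0
t 10.58 grasp cut [-390.  -748.4] 304.6 tilt 7.12 d cm [78.68 36.66 13.  ] spin 88.9 q7 1.72 F [ 0.2 -2.2  1.3] op 0.497 ff 0.0
[[-0.13  0.99  0.05]
 [ 0.98  0.13 -0.11]
 [-0.12  0.04 -0.99]] [ 0.88  1.08  1.    0.88 -0.9   1.4   1.72]
```

The tilt persists (7° outward, toward −y) after backing off. Pushing along −y at the limit therefore lays the tool over. I'll keep doing that up high until it is nearly horizontal.

```bash
cat >> h.py <<'E'
def info(w=None):
    s=r.get_state();M=R.from_quat(s["eef_rot"]).as_matrix()
    Cm=R.from_euler('z',YAW).as_matrix();g=s["tool_pos"]+M[:,2]*r.grip_point_offset
    print("t",round(s["clock"],2),"tcp",s["tool_pos"].round(3),"axes in cutter (cols x y z)",(Cm.T@M).round(3).tolist(),"grasp cut",cut(g).round(1),(g[2]*1000).round(1),"q",s["q"].round(2),"F",s["contact_force"].round(1),"op",s["opening"].round(3),"ff",round(float(s["finger_force"]),1))
    if w is not None: print("world",w,"-> tool",(M.T@np.array(w,float)).round(2))
    return s,M
E
python3 -m creep '[{"grip":0,"tx":-4,"ty":-0.5,"tz":-0.8,"spin":0},{"grip":0,"tx":-4,"ty":-0.5,"tz":-0.8,"spin":0},{"grip":0,"tx":-4,"ty":-0.5,"tz":-0.8,"spin":0},{"grip":0,"tx":-4,"ty":-0.5,"tz":-0.8,"spin":0},{"grip":0,"tx":-4,"ty":-0.5,"tz":-0.8,"spin":0},{"grip":0,"tx":-4,"ty":-0.5,"tz":-0.8,"spin":0},{"grip":0,"tx":-4,"ty":-0.5,"tz":-0.8,"spin":0},{"grip":0,"tx":-4,"ty":-0.5,"tz":-0.8,"spin":0}]' >/dev/null
python3 -c "
from h import *
info([0,-4,1])"
```

```text
Traceback (most recent call last):
  File "h.py", line 29, in info
    print("t",round(s["clock"],2),"tcp",s["tool_pos"].round(3),"axes in cutter (cols x y z)",(Cm.T@M).round(3).tolist(),"grasp cut",cut(g).round(1),(g[2]*1000).round(1),"q",s["q"].round(2),"F",s["contact_force"].round(1),"op",s["opening"].round(3),"ff",round(float(s["finger_force"]),1))
                                                                                                                                                                                                                                  ^^^^^^^^^^^^^^^^^^
AttributeError: 'float' object has no attribute 'round'
```

```bash
sed -i 's/s\["opening"\].round(3)/round(float(s["opening"]),3)/' h.py
python3 -c "
from h import *
info([0,-4,1])"
```

```text
t 11.25 tcp [ 0.259 -0.905  0.335] axes in cutter (cols x y z) [[0.029, 0.998, 0.061], [0.966, -0.012, -0.257], [-0.255, 0.066, -0.965]] grasp cut [-447.1 -867.1] 353.1 q [ 1.22  1.23  0.99  0.13 -1.    1.58  1.46] F [ 0.5 -0.2  0.4] op 0.5 ff 0.0
world [0, -4, 1] -> tool [-4.09 -0.5   0.01]
```

```bash
python3 -m creep '[{"grip":0,"tx":-4.1,"ty":-0.5,"tz":0,"spin":0},{"grip":0,"tx":-4.1,"ty":-0.5,"tz":0,"spin":0},{"grip":0,"tx":-4.1,"ty":-0.5,"tz":0,"spin":0},{"grip":0,"tx":-4.1,"ty":-0.5,"tz":0,"spin":0},{"grip":0,"tx":-4.1,"ty":-0.5,"tz":0,"spin":0},{"grip":0,"tx":-4.1,"ty":-0.5,"tz":0,"spin":0},{"grip":0,"tx":-4.1,"ty":-0.5,"tz":0,"spin":0},{"grip":0,"tx":-4.1,"ty":-0.5,"tz":0,"spin":0}]' >/dev/null
python3 -c "
from h import *
info([0,-4,1])
p,d=optics.snapshot('scene');cv2.imwrite('pics/s4.png',p[:,:,::-1])"
```

```text
t 11.92 tcp [ 0.203 -0.985  0.361] axes in cutter (cols x y z) [[0.045, 0.996, 0.074], [0.889, -0.006, -0.457], [-0.455, 0.086, -0.886]] grasp cut [-514.8 -933.9] 377.6 q [ 1.3   1.22  0.96  0.13 -1.    1.36  1.54] F [-0.6 -0.6  0. ] op 0.5 ff 0.0
world [0, -4, 1] -> tool [-4.   -0.5   0.88]
```

View pics/s4.png

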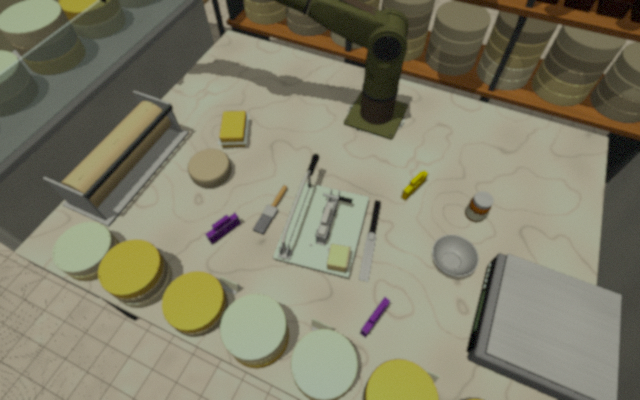

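Tilt is now 27°. The arm (top left, elbow at (390,45)) is stretched out over the right-hand edge toward the glass case. I'll push upward as well, to keep clear of the case.

```bash
python3 -m creep '[{"grip":0,"tx":-3.4,"ty":0,"tz":-2.2,"spin":0},{"grip":0,"tx":-3.4,"ty":0,"tz":-2.2,"spin":0},{"grip":0,"tx":-3.4,"ty":0,"tz":-2.2,"spin":0},{"grip":0,"tx":-3.4,"ty":0,"tz":-2.2,"spin":0},{"grip":0,"tx":-3.4,"ty":0,"tz":-2.2,"spin":0},{"grip":0,"tx":-3.4,"ty":0,"tz":-2.2,"spin":0},{"grip":0,"tx":-3.4,"ty":0,"tz":-2.2,"spin":0},{"grip":0,"tx":-3.4,"ty":0,"tz":-2.2,"spin":0}]' >/dev/null
python3 -c "
from h import *
info([0,-3,2.5])"
```

```text
t 12.63 tcp [ 0.169 -0.954  0.564] axes in cutter (cols x y z) [[0.058, 0.996, 0.074], [0.8, -0.002, -0.6], [-0.597, 0.094, -0.797]] grasp cut [-544.1 -894.8] 578.9 q [ 1.33  1.01  0.97  0.13 -1.    1.41  1.56] F [ 0.2 -0.3  0.2] op 0.5 ff 0.0
world [0, -3, 2.5] -> tool [-3.89 -0.22 -0.25]
```

```bash
python3 -m creep '[{"grip":0,"tx":-4,"ty":-0.2,"tz":-0.2,"spin":0},{"grip":0,"tx":-4,"ty":-0.2,"tz":-0.2,"spin":0},{"grip":0,"tx":-4,"ty":-0.2,"tz":-0.2,"spin":0},{"grip":0,"tx":-4,"ty":-0.2,"tz":-0.2,"spin":0},{"grip":0,"tx":-4,"ty":-0.2,"tz":-0.2,"spin":0},{"grip":0,"tx":-4,"ty":-0.2,"tz":-0.2,"spin":0},{"grip":0,"tx":-4,"ty":-0.2,"tz":-0.2,"spin":0},{"grip":0,"tx":-4,"ty":-0.2,"tz":-0.2,"spin":0}]' >/dev/null
python3 -c "
from h import *
info([0,-3,2.5])"
```

```text
t 13.3 tcp [ 0.139 -0.98   0.651] axes in cutter (cols x y z) [[0.074, 0.995, 0.066], [0.659, 0.001, -0.752], [-0.749, 0.099, -0.656]] grasp cut [-577.5 -913.8] 663.6 q [ 1.37  0.95  0.94  0.14 -1.    1.26  1.59] F [ 0.3 -0.6  0.4] op 0.499 ff 0.0
world [0, -3, 2.5] -> tool [-3.86 -0.21  0.56]
```

```bash
python3 -m creep '[{"grip":0,"tx":-3.7,"ty":-1.6,"tz":0.6,"spin":0},{"grip":0,"tx":-3.7,"ty":-1.6,"tz":0.6,"spin":0},{"grip":0,"tx":-3.7,"ty":-1.6,"tz":0.6,"spin":0},{"grip":0,"tx":-3.7,"ty":-1.6,"tz":0.6,"spin":0},{"grip":0,"tx":-3.7,"ty":-1.6,"tz":0.6,"spin":0},{"grip":0,"tx":-3.7,"ty":-1.6,"tz":0.6,"spin":0},{"grip":0,"tx":-3.7,"ty":-1.6,"tz":0.6,"spin":0},{"grip":0,"tx":-3.7,"ty":-1.6,"tz":0.6,"spin":0}]' >/dev/null
python3 -c "
from h import *
info([0,-3,2.5])"
```

```text
t 13.97 tcp [ 0.02  -1.016  0.71 ] axes in cutter (cols x y z) [[0.085, 0.996, 0.038], [0.5, -0.009, -0.866], [-0.862, 0.093, -0.498]] grasp cut [-700.  -929.2] 719.5 q [ 1.52  0.94  0.81  0.14 -1.    1.09  1.72] F [-0.2  0.3 -0.7] op 0.499 ff 0.0
world [0, -3, 2.5] -> tool [-3.68 -0.2   1.3 ]
```

```bash
python3 -m creep '[{"grip":0,"tx":-3.2,"ty":-2.2,"tz":0.8,"spin":0},{"grip":0,"tx":-3.2,"ty":-2.2,"tz":0.8,"spin":0},{"grip":0,"tx":-3.2,"ty":-2.2,"tz":0.8,"spin":0},{"grip":0,"tx":-3.2,"ty":-2.2,"tz":0.8,"spin":0},{"grip":0,"tx":-3.2,"ty":-2.2,"tz":0.8,"spin":0}]' >/dev/null
python3 -c "
from h import *
info([0,4,0])"
```

```text
t 14.38 tcp [-0.072 -1.025  0.74 ] axes in cutter (cols x y z) [[0.088, 0.996, 0.01], [0.403, -0.027, -0.915], [-0.911, 0.085, -0.404]] grasp cut [-791.2 -922.9] 747.7 q [ 1.64  0.93  0.69  0.14 -1.    1.    1.82] F [0.3 0.2 0.6] op 0.5 ff 0.0
world [0, 4, 0] -> tool [ 1.65  0.5  -3.61]
```

The tool now points along −y, 24° below horizontal. I'll carry it back toward the cutter at constant orientation and check as I go.

```bash
python3 -m creep '[{"grip":0,"tx":2,"ty":2.7,"tz":-2.1,"spin":0},{"grip":0,"tx":2,"ty":2.7,"tz":-2.1,"spin":0},{"grip":0,"tx":2,"ty":2.7,"tz":-2.1,"spin":0},{"grip":0,"tx":2,"ty":2.7,"tz":-2.1,"spin":0},{"grip":0,"tx":2,"ty":2.7,"tz":-2.1,"spin":0},{"grip":0,"tx":2,"ty":2.7,"tz":-2.1,"spin":0},{"grip":0,"tx":2,"ty":2.7,"tz":-2.1,"spin":0},{"grip":0,"tx":2,"ty":2.7,"tz":-2.1,"spin":0}]' >/dev/null
python3 -c "
from h import *
info()"
```

```text
t 15.05 tcp [ 0.09  -0.827  0.701] axes in cutter (cols x y z) [[0.093, 0.996, 0.01], [0.39, -0.027, -0.92], [-0.916, 0.09, -0.391]] grasp cut [-601.  -751.8] 708.2 q [ 1.01  0.39  0.65  1.39 -0.94  0.36  2.25] F [ 0.8 -0.6  0.9] op 0.496 ff 0.0
```

```bash
python3 -m creep '[{"grip":0,"tx":0.5,"ty":3.8,"tz":-0.6,"spin":0},{"grip":0,"tx":0.5,"ty":3.8,"tz":-0.6,"spin":0},{"grip":0,"tx":0.5,"ty":3.8,"tz":-0.6,"spin":0},{"grip":0,"tx":0.5,"ty":3.8,"tz":-0.6,"spin":0},{"grip":0,"tx":0.5,"ty":3.8,"tz":-0.6,"spin":0},{"grip":0,"tx":0.5,"ty":3.8,"tz":-0.6,"spin":0},{"grip":0,"tx":0.5,"ty":3.8,"tz":-0.6,"spin":0},{"grip":0,"tx":0.5,"ty":3.8,"tz":-0.6,"spin":0}]' >/dev/null
python3 -c "
from h import *
info()"
```

```text
t 15.72 tcp [ 0.386 -0.73   0.711] axes in cutter (cols x y z) [[0.093, 0.996, 0.011], [0.391, -0.026, -0.92], [-0.916, 0.09, -0.391]] grasp cut [-293.8 -701.6] 718.0 q [ 0.22  0.63  1.33  1.33 -0.71  0.46  1.58] F [ 0.3 -1.1  0.3] op 0.501 ff 0.0
```

```bash
python3 -m creep '[{"grip":0,"tx":2.9,"ty":1.5,"tz":-2.2,"spin":0},{"grip":0,"tx":2.9,"ty":1.5,"tz":-2.2,"spin":0},{"grip":0,"tx":2.9,"ty":1.5,"tz":-2.2,"spin":0},{"grip":0,"tx":2.9,"ty":1.5,"tz":-2.2,"spin":0},{"grip":0,"tx":2.9,"ty":1.5,"tz":-2.2,"spin":0},{"grip":0,"tx":2.9,"ty":1.5,"tz":-2.2,"spin":0},{"grip":0,"tx":2.9,"ty":1.5,"tz":-2.2,"spin":0},{"grip":0,"tx":2.9,"ty":1.5,"tz":-2.2,"spin":0}]' >/dev/null
python3 -c "
from h import *
info()"
```

```text
t 16.38 tcp [ 0.479 -0.479  0.584] axes in cutter (cols x y z) [[0.093, 0.996, 0.01], [0.393, -0.028, -0.919], [-0.915, 0.089, -0.394]] grasp cut [-164.  -467.4] 591.8 q [-0.45  0.71  1.5   1.83  0.01  0.24  0.68] F [-0.4  0.2 -0. ] op 0.498 ff 0.0
```

```bash
python3 -m creep '[{"grip":0,"tx":2.8,"ty":0.8,"tz":-2.6,"spin":0},{"grip":0,"tx":2.8,"ty":0.8,"tz":-2.6,"spin":0},{"grip":0,"tx":2.8,"ty":0.8,"tz":-2.6,"spin":0},{"grip":0,"tx":2.8,"ty":0.8,"tz":-2.6,"spin":0},{"grip":0,"tx":2.8,"ty":0.8,"tz":-2.6,"spin":0},{"grip":0,"tx":2.8,"ty":0.8,"tz":-2.6,"spin":0},{"grip":0,"tx":2.8,"ty":0.8,"tz":-2.6,"spin":0}]' >/dev/null
python3 -c "
from h import *
info()"
```

```text
t 16.97 tcp [ 0.512 -0.239  0.486] axes in cutter (cols x y z) [[0.092, 0.996, 0.009], [0.396, -0.028, -0.918], [-0.914, 0.088, -0.396]] grasp cut [ -94.4 -235.4] 493.2 q [-0.92  0.87  1.47  1.99  0.39  0.45 -0.03] F [-0.6  0.1  0.4] op 0.495 ff 0.0
```

```bash
python3 -m creep '[{"grip":0.5,"tx":2.9,"ty":0.7,"tz":-2.6,"spin":0},{"grip":0.6,"tx":2.9,"ty":0.7,"tz":-2.6,"spin":0},{"grip":0.8,"tx":2.9,"ty":0.7,"tz":-2.6,"spin":0},{"grip":0.9,"tx":2.9,"ty":0.7,"tz":-2.6,"spin":0},{"grip":0.9,"tx":2.9,"ty":0.7,"tz":-2.6,"spin":0},{"grip":0.9,"tx":2.9,"ty":0.7,"tz":-2.6,"spin":0},{"grip":0.9,"tx":2.9,"ty":0.7,"tz":-2.6,"spin":0},{"grip":0.9,"tx":2.9,"ty":0.7,"tz":-2.6,"spin":0}]' >/dev/null
python3 -c "
from h import *
info()"
```

```text
t 17.63 tcp [0.544 0.05  0.36 ] axes in cutter (cols x y z) [[0.091, 0.996, 0.009], [0.396, -0.028, -0.918], [-0.914, 0.087, -0.397]] grasp cut [-18.5  45.8] 367.7 q [-1.23  1.15  1.29  1.74  0.11  0.96 -0.22] F [0.8 0.4 0.3] op 0.948 ff 0.0
```

Orientation held, and the tool is above the stop. I'll level the closing axis (spin −5.4°), then get the delta to a pre-grasp point 11 cm back along the tool.

```bash
cat >> h.py <<'E'
def to(x,y,z,back=0):
    s,M=info();Cm=R.from_euler('z',YAW).as_matrix()
    g=s["tool_pos"]+M[:,2]*r.grip_point_offset
    T=np.r_[wor(x,y),z/1000]-M[:,2]*back/1000
    print("tool cm",(M.T@(T-g)*100).round(2))
E
python3 -m creep '[{"grip":0.9,"tx":0,"ty":0,"tz":0,"spin":-5.4},{"grip":0.9,"tx":0,"ty":0,"tz":0,"spin":0}]' >/dev/null
python3 -c "
from h import *
to(1,17.5,103,110)"
```

```text
t 17.8 tcp [0.545 0.051 0.36 ] axes in cutter (cols x y z) [[-0.008, 1.0, 0.012], [0.396, 0.015, -0.918], [-0.918, -0.003, -0.396]] grasp cut [-17.4  46.1] 367.5 q [-1.23  1.14  1.26  1.74  0.14  0.96 -0.15] F [-0.1 -0.6 -0.1] op 0.947 ff 0.0
tool cm [23.14  1.87  2.13]
```

```bash
python3 -m creep '[{"grip":0.9,"tx":3.8,"ty":0.3,"tz":0.3,"spin":0},{"grip":0.9,"tx":3.8,"ty":0.3,"tz":0.3,"spin":0},{"grip":0.9,"tx":3.8,"ty":0.3,"tz":0.3,"spin":0},{"grip":0.9,"tx":3.8,"ty":0.3,"tz":0.3,"spin":0},{"grip":0.9,"tx":3.8,"ty":0.3,"tz":0.3,"spin":0},{"grip":0.9,"tx":3,"ty":0.3,"tz":0.3,"spin":0},{"grip":0.9,"tx":1,"ty":0,"tz":0.3,"spin":0},{"grip":0.9,"tx":0,"ty":0,"tz":0,"spin":0}]' 
python3 -c "
from h import *
to(1,17.5,103,0)
p,d=optics.snapshot('wrist');q,d=optics.snapshot('scene')
cv2.imwrite('pics/w5.png',np.hstack([p[:,:,::-1][60:400,120:520],cv2.resize(q[140:280,260:420,::-1],(388,340))]))"
```

```text
clock: 18.47
tool_pos: [0.5498, 0.1207, 0.1407]
eef_rot: [0.542, 0.636, -0.357, 0.419]
contact_force: [-0.5, -1.2, 0.7]
opening: 0.95
finger_force: 0.0
t 18.47 tcp [0.55  0.121 0.141] axes in cutter (cols x y z) [[-0.002, 1.0, 0.006], [0.395, 0.006, -0.919], [-0.919, 0.0, -0.395]] grasp cut [ -1.8 114.5] 148.1 q [-1.23  1.45  1.07  1.62 -0.06  0.97 -0.35] F [-0.5 -1.2  0.7] op 0.95 ff 0.0
tool cm [ 0.31  0.23 10.7 ]
```

View pics/w5.png

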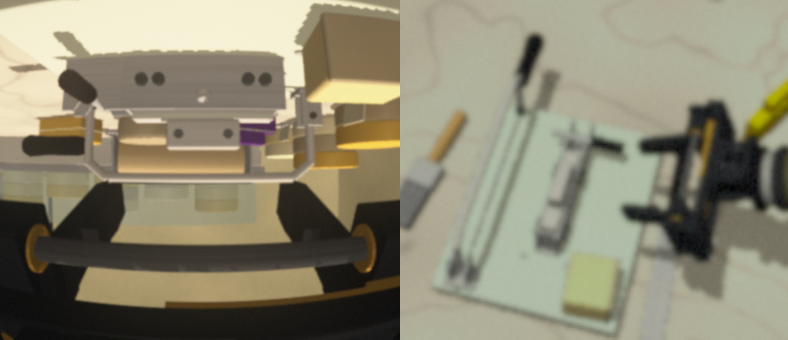

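The wrist view is upside down. The rib is at (168–240, 135), centred between the fingers (115 and 285), with the slab at (350,60). In the scene pane the tool comes level from the knife side. I'll advance along tool z.

```bash
python3 -m creep '[{"grip":0.9,"tx":0.3,"ty":0.2,"tz":2.5,"spin":0},{"grip":0.9,"tx":0,"ty":0,"tz":3,"spin":0},{"grip":0.9,"tx":0,"ty":0,"tz":2.5,"spin":0},{"grip":0.9,"tx":0,"ty":0,"tz":1.5,"spin":0},{"grip":0.9,"tx":0,"ty":0,"tz":0.9,"spin":0},{"grip":0.9,"tx":0,"ty":0,"tz":0,"spin":0},{"grip":0.9,"tx":0,"ty":0,"tz":0,"spin":0}]' 
python3 -c "
from h import *
to(1,17.5,103,0)
"
```

```text
clock: 19.15
tool_pos: [0.5679, 0.0289, 0.1005]
eef_rot: [0.543, 0.635, -0.355, 0.42]
contact_force: [-0.1, 1.1, 1.2]
opening: 0.95
finger_force: 0.0
t 19.15 tcp [0.568 0.029 0.1  ] axes in cutter (cols x y z) [[0.002, 1.0, 0.008], [0.395, 0.006, -0.919], [-0.919, 0.005, -0.395]] grasp cut [ 2. 21.] 107.9 q [-1.12  1.52  1.05  1.73 -0.07  0.73 -0.35] F [-0.1  1.1  1.2] op 0.95 ff 0.0
tool cm [ 0.31 -0.1   0.52]
```

```bash
python3 -m creep '[{"grip":0.9,"tx":0.3,"ty":-0.1,"tz":0.4,"spin":0},{"grip":0.9,"tx":0,"ty":0,"tz":0,"spin":0},{"grip":0.6,"tx":0,"ty":0,"tz":0,"spin":0},{"grip":0.5,"tx":0,"ty":0,"tz":0,"spin":0},{"grip":0.3,"tx":0,"ty":0,"tz":0,"spin":0},{"grip":0.2,"tx":0,"ty":0,"tz":0,"spin":0}]' 15
python3 -c "
from h import *
to(1,17.5,103,0)
"
```

```text
clock: 19.65
tool_pos: [0.567, 0.0266, 0.0946]
eef_rot: [0.542, 0.636, -0.355, 0.42]
contact_force: [-1.3, 1.0, 0.9]
opening: 0.678
finger_force: 15.0
t 19.65 tcp [0.567 0.027 0.095] axes in cutter (cols x y z) [[-0.0, 1.0, 0.008], [0.395, 0.008, -0.919], [-0.919, 0.003, -0.395]] grasp cut [ 0.7 18.9] 102.0 q [-1.12  1.52  1.05  1.73 -0.07  0.72 -0.35] F [-1.3  1.   0.9] op 0.678 ff 15.0
tool cm [-0.15  0.03  0.09]
```

Opening is 59.7 mm, which matches the 60 mm rib. I'll clamp at 60 N, then make the first swing toward −x (+spin, with compensating ty −0.105 cm/deg).

```bash
python3 -m creep '[{"grip":-1,"tx":0,"ty":0,"tz":0,"spin":0},{"grip":-1,"tx":0,"ty":0,"tz":0,"spin":0},{"grip":-1,"tx":0,"ty":0,"tz":0,"spin":0},{"grip":-1,"tx":0,"ty":0,"tz":0,"spin":0}]' 60
python3 -m creep '[{"grip":-1,"tx":-0.07,"ty":-0.1,"tz":-0.03,"spin":1},{"grip":-1,"tx":-0.07,"ty":-0.1,"tz":-0.03,"spin":1},{"grip":-1,"tx":-0.07,"ty":-0.1,"tz":-0.03,"spin":1},{"grip":-1,"tx":-0.07,"ty":-0.1,"tz":-0.03,"spin":1},{"grip":-1,"tx":0,"ty":0,"tz":0,"spin":0}]'
python3 -c "
from h import *
info()
"
```

```text
clock: 19.98
tool_pos: [0.567, 0.0265, 0.0946]
eef_rot: [0.542, 0.636, -0.355, 0.42]
contact_force: [-0.2, 1.7, 1.7]
opening: 0.671
finger_force: 60.0
clock: 20.4
tool_pos: [0.5631, 0.0258, 0.098]
eef_rot: [0.564, 0.616, -0.34, 0.433]
contact_force: [1.6, 0.1, 2.1]
opening: 0.675
finger_force: 60.0
t 20.4 tcp [0.563 0.026 0.098] axes in cutter (cols x y z) [[0.071, 0.997, 0.009], [0.394, -0.02, -0.919], [-0.916, 0.069, -0.394]] grasp cut [-3.2 18.7] 105.4 q [-1.13  1.53  1.06  1.74 -0.1   0.72 -0.39] F [1.6 0.1 2.1] op 0.675 ff 60.0
```

```bash
cat >> h.py <<'E'
def slope():
    for n in("top","scene"):
        p,d=optics.snapshot(n);W=cloud(n,d);Q=cut(W);z=W[...,2]*1000
        o=[]
        for sgn in(-1,1):
            m=(d>0)&(sgn*Q[...,0]>36)&(sgn*Q[...,0]<56)&(abs(Q[...,1]-9)<8)&(z>74)&(z<140)
            o+=[int(m.sum()),np.median(z[m]).round(1) if m.any() else None]
        m=(d>0)&(abs(Q[...,0])<160)&(abs(Q[...,1])<125)&(z>20)&(z<42)
        A=np.c_[Q[m],np.ones(m.sum())];k=np.linalg.lstsq(A,z[m],rcond=None)[0]
        print(n,"ends -x,+x",o,"board z0",k[2].round(2),"tilt deg",np.degrees(k[:2]/1).round(2))
    s=r.get_state();print("F",s["contact_force"].round(1),"M",s["moment"].round(2))
E
python3 -c "
from h import *
slope()
"
```

```text
top ends -x,+x [43, np.float64(105.0), 32, np.float64(91.4)] board z0 30.68 tilt deg [0.05 0.01]
scene ends -x,+x [14, np.float64(108.6), 57, np.float64(91.5)] board z0 29.43 tilt deg [ 0.1  -0.05]
F [0.9 0.5 2.8] M [0.3  0.26 1.51]
```

The +x end has risen to about 91 mm (it was 83), and the board is still flat. Now I'll swing to the other side, 3 mm higher.

```bash
python3 -m creep '[{"grip":-1,"tx":-0.03,"ty":0.1,"tz":-0.01,"spin":-1},{"grip":-1,"tx":-0.03,"ty":0.1,"tz":-0.01,"spin":-1},{"grip":-1,"tx":-0.03,"ty":0.11,"tz":-0.01,"spin":-1},{"grip":-1,"tx":-0.03,"ty":0.1,"tz":-0.01,"spin":-1},{"grip":-1,"tx":-0.03,"ty":0.11,"tz":-0.02,"spin":-1},{"grip":-1,"tx":-0.04,"ty":0.1,"tz":-0.02,"spin":-1},{"grip":-1,"tx":-0.04,"ty":0.11,"tz":-0.02,"spin":-1},{"grip":-1,"tx":-0.04,"ty":0.1,"tz":-0.02,"spin":-1}]'
python3 -c "
from h import *
info();slope()
"
```

```text
clock: 21.17
tool_pos: [0.5695, 0.0267, 0.0992]
eef_rot: [0.52, 0.654, -0.371, 0.405]
contact_force: [-0.8, -0.9, -7.4]
opening: 0.673
finger_force: 60.1
t 21.17 tcp [0.57  0.027 0.099] axes in cutter (cols x y z) [[-0.072, 0.997, 0.004], [0.395, 0.032, -0.918], [-0.916, -0.064, -0.396]] grasp cut [ 3.3 18.6] 106.6 q [-1.11  1.51  1.03  1.72 -0.04  0.73 -0.3 ] F [-0.8 -0.9 -7.4] op 0.673 ff 60.1
top ends -x,+x [46, np.float64(92.2), 34, np.float64(106.0)] board z0 30.71 tilt deg [0.07 0.06]
scene ends -x,+x [3, np.float64(116.8), 53, np.float64(96.9)] board z0 29.36 tilt deg [ 0.12 -0.05]
F [ 0.2  2.  -6.2] M [ 2.12  0.72 -1.02]
```

Tipped the other way (−x end at 92 mm), with the board flat and about 7 N of pull. I'll carry on with alternating swings.

```bash
python3 -m creep '[{"grip":-1,"tx":-0.03,"ty":-0.1,"tz":-0.01,"spin":1},{"grip":-1,"tx":-0.03,"ty":-0.1,"tz":-0.01,"spin":1},{"grip":-1,"tx":-0.03,"ty":-0.11,"tz":-0.01,"spin":1},{"grip":-1,"tx":-0.03,"ty":-0.1,"tz":-0.01,"spin":1},{"grip":-1,"tx":-0.03,"ty":-0.11,"tz":-0.02,"spin":1},{"grip":-1,"tx":-0.04,"ty":-0.1,"tz":-0.02,"spin":1},{"grip":-1,"tx":-0.04,"ty":-0.11,"tz":-0.02,"spin":1},{"grip":-1,"tx":-0.04,"ty":-0.1,"tz":-0.02,"spin":1}]'
python3 -m creep '[{"grip":-1,"tx":-0.03,"ty":0.1,"tz":-0.01,"spin":-1},{"grip":-1,"tx":-0.03,"ty":0.1,"tz":-0.01,"spin":-1},{"grip":-1,"tx":-0.03,"ty":0.11,"tz":-0.01,"spin":-1},{"grip":-1,"tx":-0.03,"ty":0.1,"tz":-0.01,"spin":-1},{"grip":-1,"tx":-0.03,"ty":0.11,"tz":-0.02,"spin":-1},{"grip":-1,"tx":-0.04,"ty":0.1,"tz":-0.02,"spin":-1},{"grip":-1,"tx":-0.04,"ty":0.11,"tz":-0.02,"spin":-1},{"grip":-1,"tx":-0.04,"ty":0.1,"tz":-0.02,"spin":-1}]'
python3 -c "
from h import *
info();slope()
"
```

```text
clock: 21.93
tool_pos: [0.5637, 0.0261, 0.1033]
eef_rot: [0.563, 0.617, -0.34, 0.432]
contact_force: [-0.6, -2.1, -7.1]
opening: 0.674
finger_force: 60.0
clock: 22.6
tool_pos: [0.5707, 0.0268, 0.1064]
eef_rot: [0.519, 0.654, -0.37, 0.406]
contact_force: [1.4, 0.7, -7.8]
opening: 0.677
finger_force: 60.1
t 22.6 tcp [0.571 0.027 0.106] axes in cutter (cols x y z) [[-0.071, 0.997, 0.006], [0.394, 0.034, -0.918], [-0.916, -0.063, -0.395]] grasp cut [ 4.5 18.5] 113.8 q [-1.11  1.5   1.04  1.72 -0.03  0.73 -0.29] F [ 1.4  0.7 -7.8] op 0.677 ff 60.1
top ends -x,+x [47, np.float64(99.8), 34, np.float64(115.5)] board z0 30.59 tilt deg [ 0.02 -0.02]
scene ends -x,+x [6, np.float64(122.0), 49, np.float64(110.6)] board z0 29.33 tilt deg [ 0.06 -0.1 ]
F [ 1.   0.9 -6.7] M [ 2.25  0.39 -0.74]
```

```bash
python3 -m creep '[{"grip":-1,"tx":-0.03,"ty":-0.11,"tz":-0.01,"spin":1},{"grip":-1,"tx":-0.03,"ty":-0.11,"tz":-0.01,"spin":1},{"grip":-1,"tx":-0.03,"ty":-0.11,"tz":-0.01,"spin":1},{"grip":-1,"tx":-0.03,"ty":-0.11,"tz":-0.01,"spin":1},{"grip":-1,"tx":-0.03,"ty":-0.12,"tz":-0.02,"spin":1},{"grip":-1,"tx":-0.04,"ty":-0.12,"tz":-0.02,"spin":1},{"grip":-1,"tx":-0.04,"ty":-0.11,"tz":-0.02,"spin":1},{"grip":-1,"tx":-0.04,"ty":-0.11,"tz":-0.02,"spin":1}]'
python3 -m creep '[{"grip":-1,"tx":-0.03,"ty":0.1,"tz":-0.01,"spin":-1},{"grip":-1,"tx":-0.03,"ty":0.1,"tz":-0.01,"spin":-1},{"grip":-1,"tx":-0.03,"ty":0.11,"tz":-0.01,"spin":-1},{"grip":-1,"tx":-0.03,"ty":0.1,"tz":-0.01,"spin":-1},{"grip":-1,"tx":-0.03,"ty":0.11,"tz":-0.02,"spin":-1},{"grip":-1,"tx":-0.04,"ty":0.1,"tz":-0.02,"spin":-1},{"grip":-1,"tx":-0.04,"ty":0.11,"tz":-0.02,"spin":-1},{"grip":-1,"tx":-0.04,"ty":0.1,"tz":-0.02,"spin":-1}]'
python3 -c "
from h import *
info();slope()
"
```

```text
clock: 23.37
tool_pos: [0.5624, 0.0258, 0.1093]
eef_rot: [0.563, 0.617, -0.34, 0.432]
contact_force: [2.8, -1.3, -7.9]
opening: 0.671
finger_force: 60.0
clock: 24.03
tool_pos: [0.5697, 0.0263, 0.1138]
eef_rot: [0.519, 0.654, -0.371, 0.407]
contact_force: [-0.4, 4.4, -0.5]
opening: 0.676
finger_force: 60.1
t 24.03 tcp [0.57  0.026 0.114] axes in cutter (cols x y z) [[-0.071, 0.997, 0.005], [0.392, 0.033, -0.919], [-0.917, -0.063, -0.393]] grasp cut [ 3.4 18.1] 121.2 q [-1.11  1.49  1.04  1.73 -0.03  0.74 -0.29] F [-0.4  4.4 -0.5] op 0.676 ff 60.1
top ends -x,+x [45, np.float64(105.8), 34, np.float64(122.5)] board z0 30.73 tilt deg [0.08 0.02]
scene ends -x,+x [4, np.float64(131.3), 54, np.float64(105.2)] board z0 29.42 tilt deg [ 0.1  -0.07]
F [-0.3  4.4  0.7] M [ 1.03  0.72 -0.59]
```

```bash
python3 -m creep '[{"grip":-1,"tx":-0.03,"ty":-0.1,"tz":-0.01,"spin":1},{"grip":-1,"tx":-0.03,"ty":-0.1,"tz":-0.01,"spin":1},{"grip":-1,"tx":-0.03,"ty":-0.11,"tz":-0.01,"spin":1},{"grip":-1,"tx":-0.03,"ty":-0.11,"tz":-0.01,"spin":1},{"grip":-1,"tx":-0.03,"ty":-0.11,"tz":-0.02,"spin":1},{"grip":-1,"tx":-0.04,"ty":-0.11,"tz":-0.02,"spin":1},{"grip":-1,"tx":-0.04,"ty":-0.11,"tz":-0.02,"spin":1},{"grip":-1,"tx":-0.04,"ty":-0.1,"tz":-0.02,"spin":1}]'
python3 -m creep '[{"grip":-1,"tx":-0.03,"ty":0.1,"tz":-0.01,"spin":-1},{"grip":-1,"tx":-0.03,"ty":0.1,"tz":-0.01,"spin":-1},{"grip":-1,"tx":-0.03,"ty":0.11,"tz":-0.01,"spin":-1},{"grip":-1,"tx":-0.03,"ty":0.1,"tz":-0.01,"spin":-1},{"grip":-1,"tx":-0.03,"ty":0.11,"tz":-0.02,"spin":-1},{"grip":-1,"tx":-0.04,"ty":0.1,"tz":-0.02,"spin":-1},{"grip":-1,"tx":-0.04,"ty":0.11,"tz":-0.02,"spin":-1},{"grip":-1,"tx":-0.04,"ty":0.1,"tz":-0.02,"spin":-1}]'
python3 -m creep '[{"grip":-1,"tx":-0.03,"ty":-0.11,"tz":-0.01,"spin":1},{"grip":-1,"tx":-0.03,"ty":-0.1,"tz":-0.01,"spin":1},{"grip":-1,"tx":-0.03,"ty":-0.11,"tz":-0.01,"spin":1},{"grip":-1,"tx":-0.03,"ty":-0.1,"tz":-0.01,"spin":1},{"grip":-1,"tx":0,"ty":0,"tz":0,"spin":0},{"grip":-1,"tx":0,"ty":0,"tz":0,"spin":0}]'
python3 -c "
from h import *
info();slope()
"
```

```text
clock: 24.8
tool_pos: [0.5622, 0.025, 0.1172]
eef_rot: [0.563, 0.616, -0.341, 0.433]
contact_force: [-0.1, 1.3, 4.2]
opening: 0.673
finger_force: 60.0
clock: 25.47
tool_pos: [0.5698, 0.0265, 0.1185]
eef_rot: [0.52, 0.654, -0.37, 0.406]
contact_force: [0.4, -0.5, -1.0]
opening: 0.676
finger_force: 60.1
clock: 25.97
tool_pos: [0.5657, 0.0262, 0.1197]
eef_rot: [0.542, 0.636, -0.356, 0.419]
contact_force: [0.0, -0.1, -2.1]
opening: 0.674
finger_force: 60.0
t 25.97 tcp [0.566 0.026 0.12 ] axes in cutter (cols x y z) [[-0.001, 1.0, 0.007], [0.395, 0.007, -0.919], [-0.919, 0.002, -0.395]] grasp cut [-0.6 18.7] 127.1 q [-1.13  1.49  1.06  1.75 -0.05  0.73 -0.33] F [ 0.  -0.1 -2.1] op 0.674 ff 60.0
top ends -x,+x [44, np.float64(111.9), 35, np.float64(112.3)] board z0 30.66 tilt deg [0.1 0.1]
scene ends -x,+x [12, np.float64(131.4), 56, np.float64(108.8)] board z0 29.34 tilt deg [ 0.08 -0.12]
F [ 0.  -0.6 -3.7] M [ 1.45  0.3  -0.02]
```

The stop is about 25 mm up and level, and the wrist load is just the stop's weight. It's free, so I'll lift 40 mm.

```bash
python3 -m creep '[{"grip":-1,"tx":-0.2,"ty":0,"tz":-0.09,"spin":0},{"grip":-1,"tx":-0.2,"ty":0,"tz":-0.09,"spin":0},{"grip":-1,"tx":0,"ty":0,"tz":0,"spin":0}]' | grep force
python3 -m creep '[{"grip":-1,"tx":-0.4,"ty":0,"tz":-0.17,"spin":0},{"grip":-1,"tx":-0.5,"ty":0,"tz":-0.22,"spin":0},{"grip":-1,"tx":-0.6,"ty":0,"tz":-0.26,"spin":0},{"grip":-1,"tx":-0.6,"ty":0,"tz":-0.26,"spin":0},{"grip":-1,"tx":-0.6,"ty":0,"tz":-0.26,"spin":0},{"grip":-1,"tx":-0.4,"ty":0,"tz":-0.17,"spin":0},{"grip":-1,"tx":-0.2,"ty":0,"tz":-0.09,"spin":0},{"grip":-1,"tx":0,"ty":0,"tz":0,"spin":0}]'
python3 -c "
from h import *
info();slope()
p,d=optics.snapshot('top');W=cloud('top',d);Q=cut(W);z=W[...,2]*1000
m=(abs(Q[...,0]+95)<20)&(Q[...,1]>24)&(Q[...,1]<85)&(z>45)&(z<85);a=Q[m];print('pin',len(a),np.percentile(a[:,0],[5,50,95]),np.percentile(a[:,1],[3,97]),np.median(z[m])) if m.any() else print('pin hidden')
q,d=optics.snapshot('scene');cv2.imwrite('pics/end.png',np.hstack([cv2.resize(q[140:280,260:420,::-1],(400,350)),cv2.resize(p[140:260,240:377,::-1],(400,350))]))
"
```

```text
contact_force: [-0.2, 0.3, -3.8]
finger_force: 60.0
clock: 26.98
tool_pos: [0.5659, 0.0263, 0.161]
eef_rot: [0.542, 0.635, -0.355, 0.42]
contact_force: [-0.3, -0.1, -3.6]
opening: 0.676
finger_force: 60.0
t 26.98 tcp [0.566 0.026 0.161] axes in cutter (cols x y z) [[0.0, 1.0, 0.008], [0.395, 0.007, -0.918], [-0.919, 0.003, -0.395]] grasp cut [-0.4 18.7] 168.4 q [-1.13  1.43  1.1   1.76 -0.02  0.75 -0.3 ] F [-0.3 -0.1 -3.6] op 0.676 ff 60.0
top ends -x,+x [0, None, 0, None] board z0 30.69 tilt deg [0.02 0.1 ]
scene ends -x,+x [10, np.float64(116.6), 16, np.float64(120.6)] board z0 29.53 tilt deg [ 0.07 -0.03]
F [ 0.5 -0.6 -3.7] M [ 1.49  0.28 -0.02]
pin 100 [-101.55748241  -94.27261412  -86.88753836] [24.90109453 71.24462689] 70.58635997137944
```

View pics/end.png

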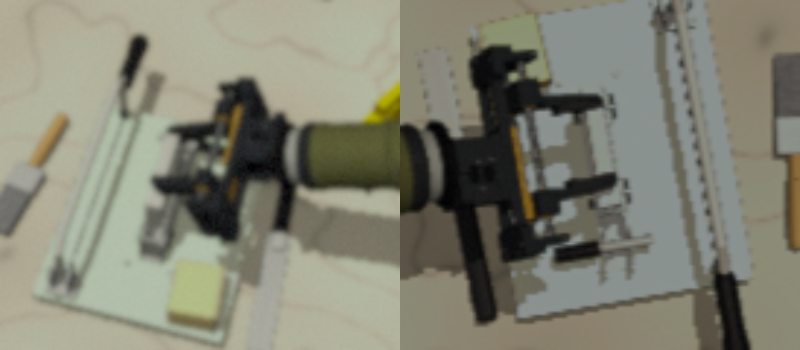

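The stop hangs level in the fingers above its channel, about 66 mm above the seat with only its own weight on the wrist. The pin is still in the notch (right pane, (555–650, 245)) and the board is flat. Handing in.

```bash
python3 -c "
from plant import workorder
print(workorder.finish_job())"
```

```text
the job is handed in; nothing more can be done
None
```

The pin lies parked in its notch, the stop was rocked free with the cutter flat on the counter, and it is held level about 66 mm above its seat; I handed the job in at about 27 s, but no verdict came back.

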